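Load the dome former and index the carousel

TASK

Stand the dome-topped steel former upright in the empty cup of the carousel that lies at the base's pointer, setting it down rather than dropping it. Then turn the wheel exactly one click (60 degrees) clockwise as seen from above, leave the former standing in its cup, and do not disturb the other things on the bench.

Things in the scene. Friction and masses are not known exactly. Their poses are not given: they have to be found in the camera images.
- former: The part to load: loose bare-steel spinning former, an upright cylinder 40 mm in diameter with a hemispherical top, 60 mm tall (sides straight up to 40 mm), about 0.45 kg. The only dome-topped part; a cone and a stepped flat-topped plug of like size and steel stand near it. Origin: centre of its underside; z up.
- pocket (a point): Centre of the inner floor of the cup to load, 43 mm above the bench; moves with the wheel. Cup: 60 mm inside, 4 mm wall, rim 14 mm above its floor. The aluminium wheel (252 mm across) has six cups, 90 mm from its axis: three hold fixed dark bushes, three are empty; this is the middle empty one, at the start by the dark 60 mm tall pointer block on the green base, just outside the wheel.
- grip (a point): Centre of the black grip bar on the wheel's axis, 101 mm above the bench. Bar 14 mm wide, 66 mm long, 32 mm high (top at 117 mm) on a hub 40 mm across. Axes turn with the wheel: x across the bar's width, y along its length, z up; the cup to load lies in -x from it. Tops of the dark bushes: 77 mm above the bench; of a former standing in a cup: 103 mm.
- wheel (a joint): Angle of the wheel (rad), growing clockwise seen from above. About 0 at the start, with the cup to load at the pointer; one click clockwise is 1.047. Spring clicks every 60 degrees draw the wheel to the nearest one and hold it there to about 2 degrees; turning from one to the next takes about 0.15 N m.
There are look-alikes about, which are no part of the job. What is shaped like the former but yellow is not meant.

How it is judged:
By the outcome, as a careful person would: the job done as asked, in the order asked, and still so for the second after the job is handed in, with the robot touching nothing.
It also fails if it takes over 54 s, if anything falls off the work surface, if the arm or the gripper's body presses on something with over 40 N, if the wrist force passes 120 N, or if a joint passes its speed limit or range.

ROBOT

A 6-joint arm with a two-finger parallel gripper is mounted at the origin on the work surface. World frame = base frame: x ahead of the robot, y to its left, z up, the work surface at z = 0. Lengths are in m, angles in rad, forces in N, time in s.
With the tool pointing down it reaches from about 0.325 to 0.775 m from the base axis. Payload 5.5 kg.
Tool frame: the origin (TCP) lies on the mounting face of the last link; the fingertips stand 182 mm ahead of it and the grasp point (between the pads) lies 163 mm ahead of it; z points along the fingers, y is the line along which they close (so a half turn about z gives the same grasp; the last joint's range is limited). The gripper opens to 88 mm and grips with 3 to 60 N. Pads are 20 mm wide; open, the fingers measure 115 mm over their backs; the gripper's body (75 mm by 178 mm) begins 61 mm behind the grasp point.
Start: joints at [-1.157, 0.091, 1.231, -0, 1.82, -0.057], TCP at [0.272, -0.535, 0.405] pointing down, gripper open.
Joint ranges: [-2.87, 2.87], [-0.86, 2.18], [0.17, 2.46], [-1.51, 4.65], [0.06, 2.69], [-2.65, 2.65]. Speed limits (rad/s): [2.57, 2.57, 3.01, 3.14, 3.14, 3.14].

INTERFACE

Orientations are given as a rotation vector (axis times angle).
In Python, from plant import observe, vision, env gives the robot as it stands.
- The arm moves only by the tool arm_command, never from a script. Its argument "moves" is text: rows parted by semicolons, each of 5 numbers parted by spaces: the shift along the tool's x, y, z in cm, then the turn about the tool's z in degrees, then the closure in counts, from 0 (fully open) to 255 (shut). A call has 1 to 10 rows; each row shifts and turns the commanded pose from where the row before left it, along the tool's axes as they then stand; what a row does not reach is not made up. A row lasts 1/8 s, in which the tool goes at most 62.5 mm and 10.7 degrees, less where a joint would pass 70% of its speed; a pose out of reach is approached as far as the arm can. A call is refused whole if a number of a shift passes 6.25 or a number of a turn 10.7, either way. A call with a gripper value outside its range is refused whole. The fingers move at their own pace and stop on an object; the grip force is fixed at half the most. Time passes only in rows, so rows that do not move let the fingers close. It gives the time, the measured TCP pose, the force, the opening and the grip force at its end, in the units of the state.
- observe(): the state, without advancing time (a new reading comes with each control period).
- vision.capture(name): name is "scene" or "top" or "wrist"; returns (picture, depth): 384x512x3 uint8, red, green, blue; 384x512 float32, m along the optical axis (not along the pixel's ray), 0 where there is no reading.
- vision.camera_model(name): a dict with "mtx" (3x3 intrinsics, pixels), "dist_coeffs" ([k1, k2, p1, p2, k3] as OpenCV has them; the pictures are not rectified), "R" (3x3) and "t" (3): a world point X has camera coordinates R X + t. Camera axes: x right, y down, z forward; pixel columns grow to the right and rows downward; lengths in m; the calibration is good to about 2 mm. A picture is of the moment at which its call begins: read the wrist's pose just before it. camera_model takes no time and is no camera call; for the wrist camera it gives the pose at the moment of the call.
- env.finish_job(): hands the job in; it is judged then, once.
Trained networks look in the newest picture that a camera, given by its name, has taken for a name from the list of things; names that differ only in an ending like _2 or _b are one class to them, and where a whole thing is asked for, a point or a joint stands for the part that bears it (a point fixed in the world has none). Each returns a list of dicts, best first, with "p" (0 to 1); they miss things now and then, are a little off and sometimes report something else, mostly with a low value. They report only what shows in the picture. A call takes as long as a camera call. They do not tell look-alikes from the thing itself.
- vision.look_for(camera, target): "rect" ([left, top, width, height] in pixels, round what is visible of it).
The state is a dict: "time_s": time; "joint_positions": joint angles; "joint_vel": joint speeds; "tau": joint torques, N m; "tool_pos": TCP position; "ee_rot": TCP orientation; "force": force on the tool from outside, world axes, zero at the start; "torque": the same for the moment, N m; "gripper_width": finger opening in m; "gripper_force": force on a finger pad.
Only numpy, scipy, OpenCV 4.12 (cv2) and the standard library are available. Lean on these libraries where they do the work, as an engineer would, in place of code of your own. Each camera call takes 0.05 s, during which the arm holds its last target. There are 200 camera calls.

## Working session

There is one attempt and no reset: what is moved stays moved. The work goes in short steps, Python scripts to look and compute and a tool call to move; the robot and the scene stay as the last step left them, time stands still between calls to the robot, and variables do not carry over. Pictures are saved under pics/ and viewed, at most 10 in all, crops included, and the job is handed in when it is done.

Besides the shell and the picture viewer there is one more tool, called after "Emit:" as a command line: name --argument value ..., lists and objects as JSON in quotes. arm_command: Moves the arm, as the interface text tells. Its arguments: {"type":"object","properties":{"moves":{"type":"string"}},"required":["moves"]}

```bash
mkdir -p pics
cat > h.py <<'E'
import numpy as np, cv2
from plant import observe, vision, env
def cloud(n,d,m=None):
    m=m or vision.camera_model(n); K=np.array(m["mtx"]);D=np.array(m["dist_coeffs"]);R=np.array(m["R"]);t=np.array(m["t"])
    h,w=d.shape; uv=np.stack(np.meshgrid(np.arange(w),np.arange(h)),-1).reshape(-1,1,2).astype(float)
    n_=cv2.undistortPoints(uv,K,D).reshape(h,w,2)
    c=np.dstack([n_*d[...,None],d]); return (c-t)@R
def save(p,f,s=1): cv2.imwrite(f,cv2.resize(p[...,::-1],None,fx=s,fy=s,interpolation=cv2.INTER_CUBIC))
E
python3 - <<'E'
from h import *
s=observe();print(s["time_s"],s["tool_pos"],s["ee_rot"],s["gripper_width"])
for n in ("top","scene"):
    p,d=vision.capture(n); np.savez(n+"0.npz",p=p,d=d,X=cloud(n,d)); save(p,f"pics/{n}0.png",1.5)
    for t in ("former","pocket","grip","wheel"):
        print(n,t,[(r["rect"],round(r["p"],2)) for r in vision.look_for(n,t)][:5])
E
```

```text
0.0 [ 0.27217393 -0.53477264  0.40355305] [-3.05315052e+00 -7.32254228e-01  5.16644609e-04] 0.08787879591195122
top former [([364.2, 194.8, 18.8, 15.2], 0.78), ([295.4, 189.6, 22.2, 16.0], 0.76), ([331.2, 186.4, 13.6, 19.2], 0.73), ([338.7, 221.8, 19.7, 14.1], 0.6)]
top pocket [([116.8, 135.7, 102.6, 101.2], 0.92)]
top grip [([119.1, 135.8, 97.2, 100.3], 0.91)]
top wheel [([118.7, 136.2, 102.0, 100.9], 0.87)]
scene former [([192.0, 238.9, 21.3, 32.1], 0.76), ([155.1, 261.0, 21.2, 37.7], 0.7), ([106.7, 277.2, 25.4, 37.6], 0.68), ([123.5, 246.0, 23.0, 27.9], 0.56)]
scene pocket [([271.9, 160.4, 109.3, 71.1], 0.91)]
scene grip [([274.6, 161.0, 106.8, 72.5], 0.87)]
scene wheel [([272.5, 155.8, 107.7, 77.0], 0.87)]
```

View pics/top0.png

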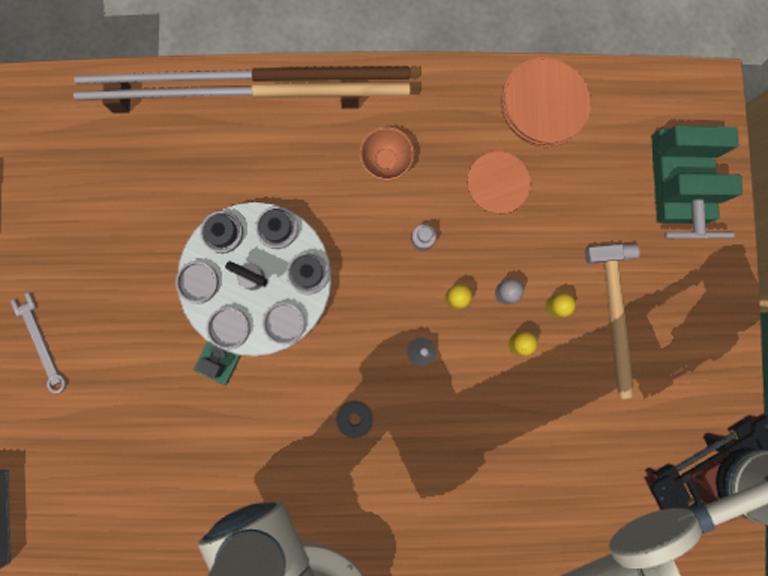

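View pics/scene0.png

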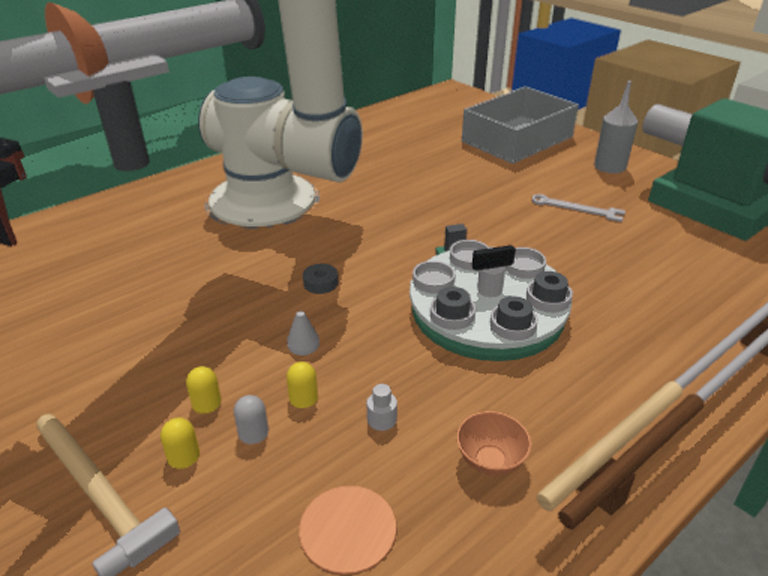

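Run:
```python
from h import *
z=np.load("scene0.npz");p=z["p"]
c=np.hstack([cv2.resize(p[225:330,90:230],None,fx=5,fy=5,interpolation=2)]); cv2.imwrite("pics/crop_scene.png",c[...,::-1])
t=np.load("top0.npz");X=t["X"]
for r in [(364,195,19,15),(295,190,22,16),(331,186,14,19),(339,222,20,14),(117,136,103,101)]:
    x,y,w,h=r; P=X[y-2:y+h+2,x-2:x+w+2].reshape(-1,3); Q=P[P[:,2]>0.02]; print(r,Q.mean(0).round(3),Q.max(0).round(3),Q.min(0).round(3))
X=z["X"]
for r in [(192,239,21,32),(155,261,21,38),(107,277,25,38),(123,246,23,28)]:
    x,y,w,h=r; P=X[y:y+h,x:x+w].reshape(-1,3); Q=P[P[:,2]>0.02]; print(r,np.median(Q,0).round(3),Q.max(0).round(3))
```

```text
(364, 195, 19, 15) [ 0.497 -0.417  0.065] [ 0.516 -0.102  1.144] [ 0.433 -0.443  0.021]
(295, 190, 22, 16) [ 0.513 -0.25   0.061] [ 0.533 -0.102  1.144] [ 0.433 -0.273  0.02 ]
(331, 186, 14, 19) [ 0.521 -0.333  0.055] [ 0.542 -0.102  1.144] [ 0.433 -0.352  0.021]
(339, 222, 20, 14) [ 0.437 -0.357  0.051] [ 0.454 -0.34   0.064] [ 0.419 -0.379  0.021]
(117, 136, 103, 101) [0.545 0.078 0.056] [0.674 0.204 1.144] [ 0.421 -0.102  0.027]
(192, 239, 21, 32) [ 0.525 -0.263  0.047] [ 1.073 -0.237  0.667]
(155, 261, 21, 38) [ 0.533 -0.347  0.048] [ 1.073 -0.323  0.667]
(107, 277, 25, 38) [ 0.509 -0.431  0.048] [ 1.073 -0.409  0.667]
(123, 246, 23, 28) [ 0.446 -0.368  0.047] [ 1.073 -0.344  0.667]
```

View pics/crop_scene.png

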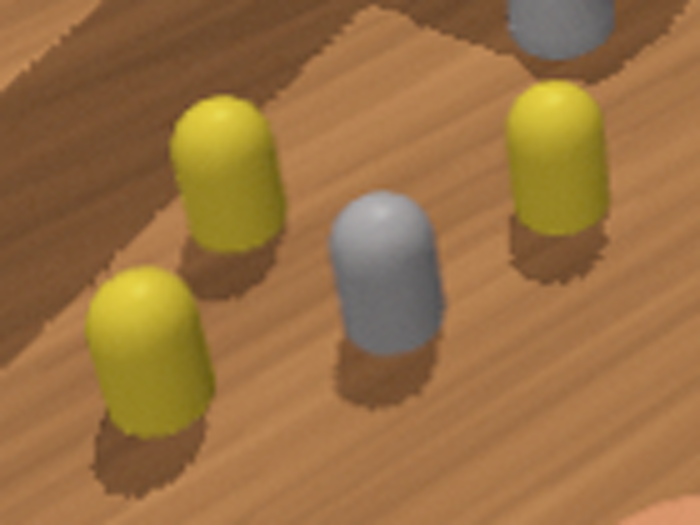

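The steel dome at scene (166,279) / top (340,194) is the one meant. The yellow domes at top (306,197), (374,203) and (349,229), the cone at (281,234) and the stepped plug at (283,157) are not. Next I fit the former and the wheel.

Run:
```python
from h import *
from scipy.optimize import least_squares
T=np.load("top0.npz");S=np.load("scene0.npz")
def near(X,c,r,z0,z1):
    P=X.reshape(-1,3); k=(np.hypot(*(P[:,:2]-c).T)<r)&(P[:,2]>z0)&(P[:,2]<z1); return P[k]
def res(q,P):
    d=P-[q[0],q[1],0]; rr=np.hypot(d[:,0],d[:,1]); zz=np.maximum(d[:,2]-.04,0); return np.hypot(rr,zz)-.02
for c in [(.525,-.335),(.503,-.419),(.518,-.252),(.437,-.358)]:
    for nm,X in(("top",T["X"]),("scene",S["X"])):
        P=near(X,c,.035,.01,.08); f=least_squares(res,c,args=(P,),loss="soft_l1",f_scale=.002); print(nm,c,len(P),f.x.round(4),np.abs(f.fun).mean().round(4))
# wheel
for nm,D in(("top",T),("scene",S)):
    X=D["X"];P=X.reshape(-1,3);C=D["p"].reshape(-1,3).astype(int)
    k=(np.hypot(P[:,0]-.545,P[:,1]-.085)<.16)
    B=P[k&(P[:,2]>.105)&(P[:,2]<.13)]
    c=B[:,:2].mean(0);u,s,v=np.linalg.svd(B[:,:2]-c);print(nm,"bar",len(B),c.round(4),v[0].round(3),np.ptp((B[:,:2]-c)@v.T,axis=0),B[:,2].mean())
    R=P[k&(P[:,2]>.068)&(P[:,2]<.085)]
    # bushes
    _,_,_=0,0,0
    crit=(cv2.TERM_CRITERIA_EPS,50,1e-6); comp,lab,cen=cv2.kmeans(R[:,:2].astype(np.float32),3,None,crit,10,cv2.KMEANS_PP_CENTERS); print(" bush",len(R),cen.round(4).tolist())
    G=P[k&(P[:,2]>.02)&(P[:,2]<.07)]; h=cv2.convexHull(G[:,:2].astype(np.float32)); print(" circ",cv2.minEnclosingCircle(h))
    W=P[k&(P[:,2]>.025)&(P[:,2]<.036)]; print(" hist",np.histogram(P[k][:,2],bins=np.arange(0,.13,.005))[0])
    pb=P[(C.max(1)<70)&(P[:,2]>.05)&(P[:,2]<.068)&(np.hypot(P[:,0]-.42,P[:,1]-.1)<.06)]; print(" ptr",len(pb),pb.mean(0) if len(pb) else 0)
```

```text
top (0.525, -0.335) 244 [ 0.5229 -0.3398] 0.0009
scene (0.525, -0.335) 544 [ 0.5215 -0.3408] 0.0008
top (0.503, -0.419) 245 [ 0.4983 -0.4263] 0.0012
scene (0.503, -0.419) 610 [ 0.4967 -0.4281] 0.0009
top (0.518, -0.252) 233 [ 0.5149 -0.2546] 0.0009
scene (0.518, -0.252) 468 [ 0.5136 -0.256 ] 0.0009
top (0.437, -0.358) 231 [ 0.4368 -0.3613] 0.0012
scene (0.437, -0.358) 498 [ 0.4336 -0.3627] 0.001
top bar 179 [0.5479 0.079 ] [-0.44  -0.898] [0.06649422 0.01422256] 0.11672469984822002
 bush 1091 [[0.6272000074386597, 0.0406000018119812], [0.6216999888420105, 0.1298000067472458], [0.5532000064849854, -0.0034000000450760126]]
 circ ((0.5304884910583496, 0.08791999518871307), 0.1454807072877884)
 hist [2295  111  141   25    4    6   18 1736 3579  508  269  736  158   26
  139  815  124   94    9    4    3    3   34  130   12]
 ptr 24 [0.40925117 0.14191859 0.05687083]
scene bar 200 [0.5506 0.075 ] [-0.457 -0.889] [0.0659836  0.01740129] 0.11362505182693386
 bush 1017 [[0.6205999851226807, 0.12049999833106995], [0.5572999715805054, 0.0007999999797903001], [0.6319000124931335, 0.03460000082850456]]
 circ ((0.5295321345329285, 0.0845961719751358), 0.1466945856809616)
 hist [1798  167  377  130    4   30  178  701 1762  492  561  719  183  162
  174  745   36   73   46   53   55   46   60   93    1]
 ptr 45 [0.41005456 0.1413414  0.05488686]
```

Emit:
arm_command --moves "4.44 -0.86 1.2 0 0;4.44 -0.86 1.2 0 0;4.44 -0.86 1.2 0 0;4.44 -0.86 1.2 0 0;4.44 -0.86 1.2 0 0;4.44 -0.86 1.2 0 0;4.44 -0.86 1.2 0 0;0 0 0 -9.3 0;0 0 0 -9.3 0;0 0 0 -9.4 0"

```text
time_s: 1.75
tool_pos: [0.522, -0.3399, 0.3205]
ee_rot: [-2.783, -1.458, 0.0]
force: [0.3, 0.5, -0.5]
gripper_width: 0.0879
gripper_force: 0.0
```

```bash
cat >> h.py <<'E'
from scipy.spatial.transform import Rotation as Ro
from scipy.optimize import least_squares
def near(X,c,r,z0,z1):
    P=X.reshape(-1,3); k=(np.hypot(*(P[:,:2]-c).T)<r)&(P[:,2]>z0)&(P[:,2]<z1); return P[k]
def res(q,P,b=0):
    d=P-[q[0],q[1],b]; rr=np.hypot(d[:,0],d[:,1]); zz=np.maximum(d[:,2]-.04,0); return np.hypot(rr,zz)-.02
def fit(P,c,b=0): f=least_squares(res,c,args=(P,b),loss="soft_l1",f_scale=.002); return f.x,np.abs(f.fun).mean()
def st():
    s=observe();R=Ro.from_rotvec(s["ee_rot"]).as_matrix()
    print("t",s["time_s"],"tcp",np.round(s["tool_pos"],4),"yaw_y",np.degrees(np.arctan2(R[1,1],R[0,1])).round(1),"tilt",R[:,2].round(3),"q6",round(s["joint_positions"][5],2),"w",round(s["gripper_width"],4),"F",np.round(s["force"],1),"gf",s["gripper_force"])
    return s,R
def go(target):
    s,R=st(); print("tool shift cm",(100*R.T@(np.array(target)-s["tool_pos"])).round(2))
E
python3 - <<'E'
from h import *
st(); m=vision.camera_model("wrist");p,d=vision.capture("wrist");X=cloud("wrist",d,m);save(p,"pics/w1.png",1.5)
c=(.522,-.340);P=near(X,c,.035,.01,.08);x,e=fit(P,c);print(len(P),x,e)
go((x[0],x[1],.2))
E
```

```text
t 1.75 tcp [ 0.522  -0.3399  0.3205] yaw_y -34.7 tilt [-0.  0. -1.] q6 -0.03 w 0.0879 F [ 0.3  0.5 -0.5] gf 0.0
1829 [ 0.52235034 -0.34047191] 0.0004637066657533248
t 1.8 tcp [ 0.522  -0.34    0.3206] yaw_y -34.3 tilt [-0.  0. -1.] q6 -0.03 w 0.0875 F [-0.6  0.2  1.3] gf 0.0
tool shift cm [-0.02  0.06 12.06]
```

View pics/w1.png

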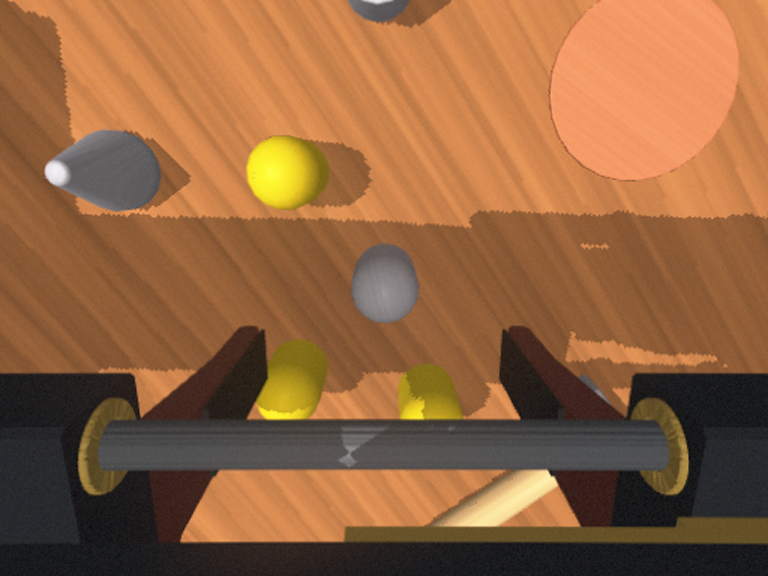

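The steel former at (385,283) is centred between the fingers, and the yellow ones at (287,172), (295,380) and (430,392) are clear of them. I'll descend and close.

Emit:
arm_command --moves "0 0.05 3 0 0;0 0 3 0 0;0 0 3 0 0;0 0 2 0 0;0 0 1 0 0;0 0 0 0 255;0 0 0 0 255;0 0 0 0 255;0 0 0 0 255;0 0 0 0 255"

```text
time_s: 3.05
tool_pos: [0.5223, -0.3404, 0.201]
ee_rot: [2.787, 1.45, 0.0]
force: [-0.3, 0.4, -0.6]
gripper_width: 0.0415
gripper_force: 0.0
```

```bash
python3 -c "
from h import *
st()"
```

```text
t 3.05 tcp [ 0.5223 -0.3404  0.201 ] yaw_y -35.0 tilt [ 0. -0. -1.] q6 -0.02 w 0.0415 F [-0.3  0.4 -0.6] gf 0.0
```

Still closing, so I'll give it a little longer and then lift.

Emit:
arm_command --moves "0 0 0 0 255;0 0 0 0 255;0 0 0 0 255;0 0 -1 0 255;0 0 -2 0 255;0 0 -3 0 255;0 0 -3 0 255;0 0 -3 0 255;0 0 -2 0 255"

```text
time_s: 4.18
tool_pos: [0.5222, -0.3404, 0.3436]
ee_rot: [2.785, 1.449, 0.002]
force: [-0.1, -0.3, -3.6]
gripper_width: 0.0394
gripper_force: 30.0
```

```bash
python3 -c "
from h import *
go((.4670,.1186,.34))"
```

```text
t 4.175 tcp [ 0.5222 -0.3404  0.3436] yaw_y -35.0 tilt [ 0.002 -0.002 -1.   ] q6 -0.02 w 0.0394 F [-0.1 -0.3 -3.6] gf 29.999247140949592
tool shift cm [ 34.42 -30.86   0.28]
```

Emit:
arm_command --moves "1.5 -1.35 0 0 255;3 -2.7 0 0 255;4 -3.6 0 0 255;4 -3.6 0 0 255;4 -3.6 0 0 255;4 -3.6 0 0 255;4 -3.6 0 0 255;4 -3.6 0 0 255;4 -3.6 0 0 255;1.9 -1.6 0 0 255"

```text
time_s: 5.42
tool_pos: [0.4662, 0.1208, 0.3411]
ee_rot: [-2.784, -1.454, -0.0]
force: [0.7, -1.2, -4.4]
gripper_width: 0.0397
gripper_force: 30.0
```

Emit:
arm_command --moves "0 0 0 -7 255;0 0 0 -10 255;0 0 0 -10.5 255;0 0 0 -10.5 255;0 0 0 -10.5 255;0 0 0 -10.5 255;0 0 0 -10.5 255;0 0 0 -10.5 255;0 0 0 -10 255;0 0 0 -9 255"

```text
time_s: 6.68
tool_pos: [0.4669, 0.1183, 0.341]
ee_rot: [-0.699, -3.063, 0.0]
force: [-0.3, -0.3, -4.1]
gripper_width: 0.0394
gripper_force: 30.0
```

Run:
```python
from h import *
st(); m=vision.camera_model("wrist");p,d=vision.capture("wrist");X=cloud("wrist",d,m);save(p,"pics/w2.png",1.5);np.savez("w2.npz",X=X,p=p)
P=X.reshape(-1,3);k=(np.hypot(P[:,0]-.548,P[:,1]-.079)<.13)
print(np.histogram(P[k][:,2],bins=np.arange(0,.16,.005))[0])
B=P[k&(P[:,2]>.108)&(P[:,2]<.125)&(np.hypot(P[:,0]-.548,P[:,1]-.079)<.05)]
if len(B)>20: print(len(B),cv2.minAreaRect(B[:,:2].astype(np.float32)))
# cup rim near expected pocket, held former
C=P[(np.abs(P[:,2]-.057)<.003)&(np.abs(np.hypot(P[:,0]-.467,P[:,1]-.1186)-.032)<.006)]
def r(q): return np.hypot(C[:,0]-q[0],C[:,1]-q[1])-.032
f=least_squares(r,(.467,.1186),loss="soft_l1",f_scale=.002);print("rim",len(C),f.x,np.abs(f.fun).mean())
F=near(X,(.467,.1186),.04,.13,.24);print("former pts",len(F),F[:,2].min() if len(F) else 0)
go((.467,.1186,.34))
```

```text
t 6.675 tcp [0.4669 0.1183 0.341 ] yaw_y 64.3 tilt [-0. -0. -1.] q6 -0.94 w 0.0394 F [-0.3 -0.3 -4.1] gf 29.997513071866706
[  668     0   218     0     0     0    55   893 12383   869   780  2516
   145   135    53    18     0     0     0     0     0     0    54  1280
     0     0     0     0    83   135   142]
1334 ((0.5472687482833862, 0.08069660514593124), (0.0658758282661438, 0.013482209295034409), 64.59062194824219)
rim 761 [0.46681131 0.11994258] 0.0010544250843577399
former pts 10048 0.14110797877456702
t 6.725 tcp [0.4669 0.1183 0.3409] yaw_y 64.6 tilt [-0. -0. -1.] q6 -0.95 w 0.0396 F [ 0.1 -0.2 -3.5] gf 29.999644404742867
tool shift cm [0.   0.03 0.09]
```

View pics/w2.png

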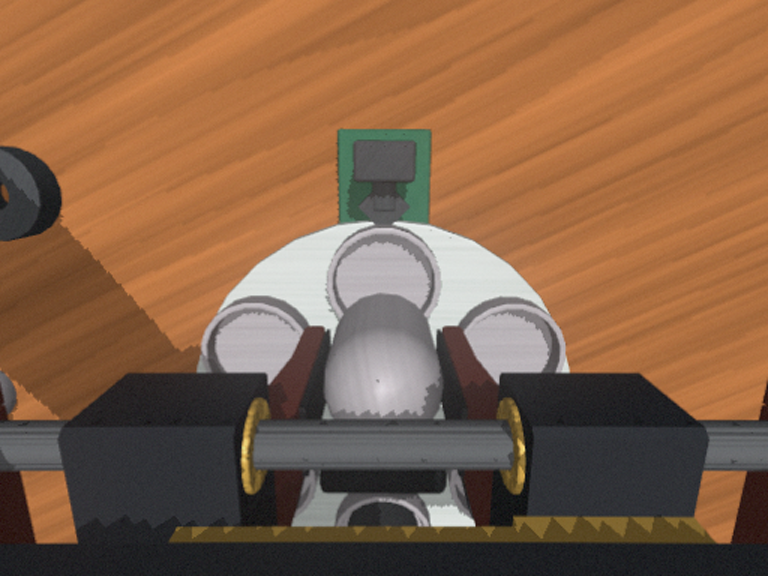

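Emit:
arm_command --moves "0.1 0.1 1.5 0 255;0 0 2.5 0 255;0 0 2.5 0 255;0 0 1.7 0 255;0 0 0.8 0 255;0 0 0.3 0 255;0 0 0 0 255"

```text
time_s: 7.6
tool_pos: [0.4668, 0.1197, 0.2483]
ee_rot: [0.708, 3.06, 0.001]
force: [-0.8, 1.0, -3.8]
gripper_width: 0.0396
gripper_force: 30.0
```

Emit:
arm_command --moves "0 0 0.1 0 255;0 0 0.1 0 255;0 0 0 0 255"

```text
time_s: 7.98
tool_pos: [0.4666, 0.1197, 0.2458]
ee_rot: [0.707, 3.061, 0.0]
force: [-0.6, -0.1, -3.6]
gripper_width: 0.0394
gripper_force: 30.0
```

Emit:
arm_command --moves "0 0 0.1 0 255;0 0 0 0 255"

```text
time_s: 8.22
tool_pos: [0.4666, 0.1197, 0.2445]
ee_rot: [-0.707, -3.061, 0.0]
force: [-0.8, 0.6, -3.7]
gripper_width: 0.039
gripper_force: 30.0
```

Emit:
arm_command --moves "0 0 0.05 0 255;0 0 0 0 255"

```text
time_s: 8.48
tool_pos: [0.4666, 0.1197, 0.2441]
ee_rot: [-0.707, -3.061, 0.0]
force: [1.1, 0.5, -3.9]
gripper_width: 0.0399
gripper_force: 30.0
```

Emit:
arm_command --moves "0 0 0.05 0 255;0 0 0 0 255"

```text
time_s: 8.72
tool_pos: [0.4666, 0.1197, 0.2439]
ee_rot: [0.707, 3.061, 0.0]
force: [-1.2, -0.6, -1.9]
gripper_width: 0.0393
gripper_force: 30.0
```

Emit:
arm_command --moves "0 0 0.05 0 255;0 0 0 0 255"

```text
time_s: 8.98
tool_pos: [0.4666, 0.1198, 0.2439]
ee_rot: [0.707, 3.06, 0.001]
force: [-2.6, 0.3, 2.1]
gripper_width: 0.0395
gripper_force: 30.0
```

Contact felt: the load has gone into the cup floor. I'll release gently and rise.

Emit:
arm_command --moves "0 0 0 0 90;0 0 0 0 90;0 0 0 0 90;0 0 0 0 90;0 0 -1 0 90;0 0 -2 0 90;0 0 -3 0 60;0 0 -4 0 0;0 0 -2 0 0"

```text
time_s: 10.1
tool_pos: [0.4666, 0.1197, 0.3672]
ee_rot: [0.706, 3.056, 0.003]
force: [0.4, 0.4, 0.2]
gripper_width: 0.0833
gripper_force: 0.0
```

Run:
```python
from h import *
st(); m=vision.camera_model("wrist");p,d=vision.capture("wrist");X=cloud("wrist",d,m);save(p,"pics/w3.png",1)
F=near(X,(.4666,.1197),.03,.062,.12);print(len(F),fit(F,(.4666,.1197),.043),F[:,2].max())
B=near(X,(.5473,.0807),.05,.108,.125)
if len(B)>20: print(len(B),cv2.minAreaRect(B[:,:2].astype(np.float32)))
go((.5473,.0807,.364))
```

```text
t 10.1 tcp [0.4666 0.1197 0.3672] yaw_y 64.0 tilt [ 0.005  0.001 -1.   ] q6 -0.94 w 0.0833 F [0.4 0.4 0.2] gf 0.0
1722 (array([0.46771894, 0.12059517]), np.float64(0.00045887363024945126)) 0.10507338852563318
t 10.15 tcp [0.4667 0.1197 0.3689] yaw_y 64.0 tilt [ 0.007  0.001 -1.   ] q6 -0.94 w 0.086 F [-0.3  0.   1.7] gf 0.0
tool shift cm [-8.95  0.02  0.55]
```

View pics/w3.png

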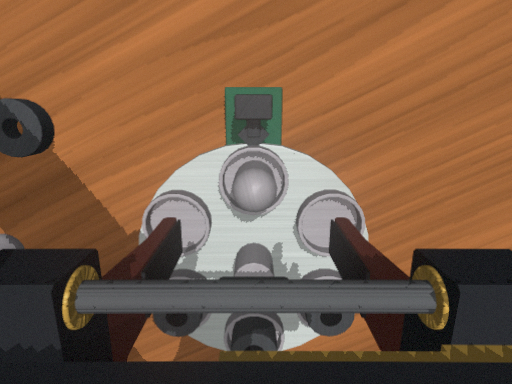

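The former stands upright in the cup at (254,187). Next I go over the grip bar and turn 90° so the fingers close across it.

Emit:
arm_command --moves "-4.5 0 0.2 0 0;-4.4 0 0.2 0 0;0 0 0 10 0;0 0 0 10 0;0 0 0 10 0;0 0 0 10 0;0 0 0 10 0;0 0 0 10 0;0 0 0 10 0;0 0 0 10 0"

```text
time_s: 11.4
tool_pos: [0.5465, 0.0807, 0.3581]
ee_rot: [-2.514, -1.882, 0.002]
force: [-0.4, 0.2, -0.1]
gripper_width: 0.0878
gripper_force: 0.0
```

Emit:
arm_command --moves "0 0 0 9.6 0;0 0 0 0 0"

```text
time_s: 11.65
tool_pos: [0.5465, 0.0807, 0.3583]
ee_rot: [-2.657, -1.675, 0.002]
force: [0.1, 0.3, -0.9]
gripper_width: 0.0875
gripper_force: 0.0
```

Run:
```python
from h import *
m=vision.camera_model("wrist");p,d=vision.capture("wrist");X=cloud("wrist",d,m);save(p,"pics/w4.png",1)
B=near(X,(.5473,.0807),.05,.108,.125);print(len(B),cv2.minAreaRect(B[:,:2].astype(np.float32)) if len(B) else 0)
go((.5473,.0807,.268))
```

```text
1491 ((0.5487514734268188, 0.08067527413368225), (0.06527386605739594, 0.013990993611514568), 63.43111801147461)
t 11.7 tcp [0.5465 0.0806 0.3585] yaw_y -25.4 tilt [-0.001 -0.    -1.   ] q6 0.53 w 0.0876 F [0.6 0.5 1. ] gf 0.0
tool shift cm [0.04 0.07 9.05]
```

View pics/w4.png

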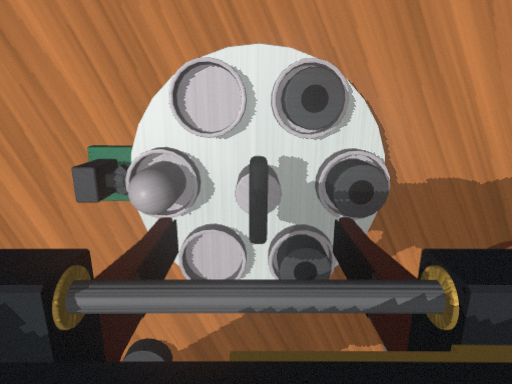

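The bar at (258,200) lies across the closing line and the former at (155,190) is clear. I'll half-close, descend and grip.

Emit:
arm_command --moves "0.05 0.13 1 0.5 110;0 0 2 0 110;0 0 3 0 110;0 0 2 0 110;0 0 1 0 110;0 0 0 0 255;0 0 0 0 255;0 0 0 0 255;0 0 0 0 255;0 0 0 0 255"

```text
time_s: 12.95
tool_pos: [0.5482, 0.0805, 0.2699]
ee_rot: [2.665, 1.661, 0.002]
force: [1.8, -0.2, 1.6]
gripper_width: 0.0137
gripper_force: 30.0
```

Emit:
arm_command --moves "0 0 0 0 255;0 0 0 0 255;0 0 0 0 255"

```text
time_s: 13.32
tool_pos: [0.5482, 0.0805, 0.2699]
ee_rot: [2.665, 1.661, 0.002]
force: [3.4, -1.2, 4.2]
gripper_width: 0.0135
gripper_force: 30.0
```

```bash
python3 -c "
from h import *
st()"
```

```text
t 13.325 tcp [0.5482 0.0805 0.2699] yaw_y -26.1 tilt [ 0.002 -0.    -1.   ] q6 0.54 w 0.0135 F [ 3.4 -1.2  4.2] gf 29.999717473983765
```

Emit:
arm_command --moves "0 0 0 1.5 255;0 0 0 3 255;0 0 0 4 255;0 0 0 5 255;0 0 0 5 255;0 0 0 5 255;0 0 0 5 255;0 0 0 5 255;0 0 0 5 255;0 0 0 5 255"

```text
time_s: 14.58
tool_pos: [0.5487, 0.0799, 0.2699]
ee_rot: [3.091, 0.549, 0.005]
force: [6.9, -4.8, 4.7]
gripper_width: 0.014
gripper_force: 30.0
```

Emit:
arm_command --moves "0 0 0 5 255;0 0 0 4.5 255;0 0 0 3.5 255;0 0 0 2.5 255;0 0 0 1 255;0 0 0 0 255;0 0 0 0 255"

```text
time_s: 15.45
tool_pos: [0.5488, 0.0795, 0.2699]
ee_rot: [3.138, 0.104, 0.006]
force: [7.3, -5.8, 3.7]
gripper_width: 0.0139
gripper_force: 30.0
```

```bash
python3 -c "
from h import *
st();print(observe()['torque'])"
```

```text
t 15.45 tcp [0.5488 0.0795 0.2699] yaw_y -86.2 tilt [ 0.004 -0.002 -1.   ] q6 1.59 w 0.0139 F [ 7.3 -5.8  3.7] gf 30.002394318580627
[-0.62534546 -0.70150661  0.10851743]
```

Emit:
arm_command --moves "0 0 0 0 140;0 0 0 0 140;0 0 0 0 140;0 0 0 0 140;0 0 -1 0 140;0 0 -2 0 140;0 0 -3 0 140;0 0 -3 0 140;0 0 -3 0 140;0 0 -2 0 140"

```text
time_s: 16.7
tool_pos: [0.5477, 0.0805, 0.4131]
ee_rot: [-3.14, -0.106, -0.007]
force: [1.1, 0.3, 0.3]
gripper_width: 0.0396
gripper_force: 0.0
```

Run:
```python
from h import *
st()
m=vision.camera_model("wrist");p,d=vision.capture("wrist");X=cloud("wrist",d,m);save(p,"pics/w5.png",1.5)
B=near(X,(.548,.0807),.05,.108,.125);print(len(B),cv2.minAreaRect(B[:,:2].astype(np.float32)) if len(B) else 0)
a=np.radians(154.4-60);c=np.array([.548,.0807])+.09*np.array([np.cos(a),np.sin(a)])
F=near(X,c,.033,.065,.12);print(c,len(F),fit(F,c,.043),F[:,2].max())
```

```text
t 16.7 tcp [0.5477 0.0805 0.4131] yaw_y -86.1 tilt [ 0.004  0.    -1.   ] q6 1.59 w 0.0396 F [1.1 0.3 0.3] gf 0.0
1020 ((0.5487687587738037, 0.07998908311128616), (0.06486592441797256, 0.013356716372072697), 3.925499200820923)
[0.54109529 0.17043475] 1367 (array([0.54278382, 0.16939163]), np.float64(0.0005138750748973176)) 0.10572248955367522
```

View pics/w5.png

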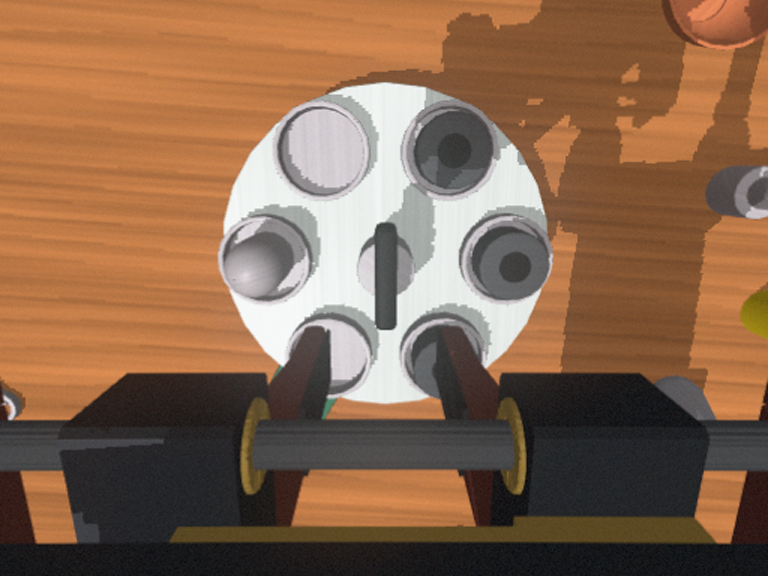

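The former stands upright in its cup at (255,265). The bar's angle went from 64° to 3.9°, which is one click clockwise, and the robot is clear.

```bash
python3 -c "
from h import *
print(env.finish_job())"
```

```text
the job is handed in; nothing more can be done
None
```

The steel former was set down upright in the cup at the pointer, the wheel was turned one click (about 60°) clockwise with the former still standing in its cup, and the job was handed in at about 17 s; no verdict came back.

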